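# Set the grind of the bench sample mill

## Task

The sample mill on the bench needs its grind set. Turn its black ribbed adjustment ring clockwise (seen from above) until the burrs meet, hold it there a moment with a light, steady pressure without forcing it, then back it off exactly three clicks anticlockwise and let go. The loose pointer is pushed along by the ring's pin and marks where the burrs met: never touch it yourself, and leave the other things on the bench alone.

Things in the scene. Friction and masses are not known exactly. Their poses are not given: they have to be found in the camera images.
- mill: White sample mill bolted to the bench: square dark base 130 mm wide, body widening to a flat dark dial 114 mm across, 101 mm above the bench. Origin: centre of the underside, on the ring's upright axis; z up. 20 white ticks on the dial stand one click (18 degrees) apart, as a scale only: they do not line up with the clicks or show where the burrs meet.
- ring: Black ribbed adjustment ring on the dial, 55 mm across, gripped anywhere round its side 114 to 152 mm above the bench (open hopper mouth on top). Origin on the axis at bench height, z up, x towards its pin. Turns about z without rising; clockwise from above closes the burrs. It clicks into a rest every 18 degrees (20 a turn), about 0.1 N m to pass one. Stays where left.
- ring_top (a point): Centre of the ring's top, 152 mm above the bench. From the start the burrs meet 55 to 115 degrees (3 to 6.5 clicks) clockwise, a place that differs each time and shows nowhere; it lies under 2 degrees past a click rest. Beyond it the resistance climbs steeply, about 13 N m per rad of turning: 0.2 to 0.85 N m is a right pressure, over 0.9 N m (24 N between the pins) jams the burrs. It can open 40 degrees more.
- ring_pin (a point): Top centre of the upright pin, 6 mm across, carried on a short arm at the foot of the ring, 38 mm from the axis; its top is 113 mm above the bench. Turns with the ring.
- pointer: Thin steel pointer lying on the dial round the ring's foot, reaching 53 mm from the axis. Origin on the axis at bench height, z up, x along the pointer. Light friction (0.015 N m). It starts clockwise of the ring's pin, is pushed clockwise ahead of that pin, and stays behind where the burrs met when the ring is backed off.
- pointer_pin (a point): Top centre of the pointer's upright pin, 5 mm across, 38 mm from the axis, its top 111 mm above the bench. The two pins touch when their centres are 5.5 mm apart; when the ring rests three clicks back from where the burrs met the centres are about 40 mm apart (30 mm at two clicks, 50 mm at four).
- cup: Small white cup, 72 mm across the rim, 85 mm tall, loose bystander. Origin: centre of its underside.
- jar: Glass sample jar with white lid, 56 mm across, 75 mm tall, loose bystander. Origin: centre of its underside.
- water: Clear water bottle with green cap, 62 mm across, 190 mm tall, loose bystander. Origin: centre of its underside.
Not all that is in view belongs to the job. What is meant by the mill is not purple, and is the larger of those in its own colour.

How it is judged:
On the way:
1. the ring is turned until the burrs meet and is held against them (over 4 N between ring pin and pointer pin for 0.15 s) (contact force between ring and pointer above 4 N), for 0.15 s.
At the end, for the whole second after the job is handed in: After the burrs have met, the ring rests three clicks back from there: the centres of the ring's pin and the pointer's pin are 36 to 44.5 mm apart (three clicks, within 0.4 click), the ring is at rest and released, and the pointer still marks where the burrs met (distance between ring_pin and pointer_pin between 0.036 and 0.0445 m and angular speed of ring below 0.2 rad/s); the robot touches nothing.
It fails at once if the burrs are jammed (over 24 N between ring pin and pointer pin) (contact force between ring and pointer above 24 N).
It fails at once if the robot touches the pointer (contact force between any of the fingers, the arm and pointer above 0.5 N).
It fails at once if a bystander is moved by more than 20 mm (distance of any of cup, jar, water from where it was at the start of the episode above 0.02 m).
It also fails if it takes over 51 s, if anything falls off the work surface, if the arm or the gripper's body presses on something with over 40 N, if the wrist force passes 120 N, or if a joint passes its speed limit or range.

## Robot

A 6-joint arm with a two-finger parallel gripper is mounted at the origin on the work surface. World frame = base frame: x ahead of the robot, y to its left, z up, the work surface at z = 0. Lengths are in m, angles in rad, forces in N, time in s.
With the tool pointing down it reaches from about 0.425 to 0.95 m from the base axis. Payload 3.5 kg.
Tool frame: the origin (TCP) lies midway between the tips of the shut fingers; the grasp point (between the pads) lies ctrl.hold_point_z behind it (ctrl.hold_point_z is the distance from the TCP to the grasp point, in m); z points along the fingers, x is the direction in which the jaws open and shut, and the axes are right-handed (so a half turn about z gives the same grasp; the last joint's range is limited). The gripper opens to 85 mm and grips with 20 to 120 N. Pads are 22 mm wide; open, the fingers measure 114 mm over their backs; the gripper's body (76 mm by 85 mm) begins 54 mm behind the grasp point. The pads swing forward as they close: fully open they stand 13 mm farther back than shut.
Start: joints at [-1.28, 0.286, 1.577, -0, 1.279, -0.15], TCP at [0.288, -0.61, 0.231] pointing down, gripper open.
Joint ranges: [-2.77, 2.77], [-0.9, 2.22], [0.21, 2.48], [-1.53, 4.67], [0.24, 2.81], [-2.84, 2.84]. Speed limits (rad/s): [2.79, 2.79, 3.14, 3.14, 3.14, 3.14].

## Interface

Orientations are given as a unit quaternion [x, y, z, w].
In Python, from plant import ctrl gives the robot as it stands.
- The arm moves only by the tool step_arm, never from a script. Its arguments are lists of equal length, an entry for each row: "gripper": the gripper's target within -1 to 1 (shut at 1, half-way at 0, fully open at -1); "linear": the shift along the tool's x, y, z in m, a list of three; "delta_rot": the turn, a rotation vector about the tool's x, y, z in degrees, a list of three. A call has 1 to 20 rows; each row is the pose to reach, as a shift and turn from the pose commanded when the call began, along the tool's axes at that moment; what a row does not reach only later rows make up. A row lasts 1/8 s, in which the tool goes at most 62.5 mm and 10.7 degrees, less where a joint would pass 70% of its speed; a pose out of reach is approached as far as the arm can. A call with a gripper value outside its range is refused whole. The fingers move at their own pace and stop on an object; "grip_force" is the grip in N (left out, the last holds). Time passes only in rows, so rows that repeat a pose let the fingers close. It gives the time, the measured TCP pose, the force and the opening at its end, in the units of the state.
- ctrl.get_state(): the state, without advancing time (a new reading comes with each control period).
- ctrl.read_camera(name): name is "scene" or "side" or "wrist"; returns a dict with "frame" (420x560x3 uint8, red, green, blue), "fx", "fy", "cx", "cy" (pixels), "k1" (the pictures are not rectified: a ray, as slopes to the right and down, at radius r is drawn at 1 + k1 r^2 times it, then the intrinsics apply), "view" (4x4, takes a point from world to camera coordinates). Camera axes: x right, y down, z forward; pixel columns grow to the right and rows downward; lengths in m; the calibration is good to about 2 mm. A picture is of the moment at which its call begins. There is no depth.
- ctrl.sign_off(): hands the job in, once; it reports no verdict.
The state is a dict: "time": time; "qpos": joint angles; "dq": joint speeds; "joint_efforts": joint torques, N m; "eef_pos": TCP position; "tcp_rot": TCP orientation; "contact_force": force on the tool from outside, world axes, zero at the start; "wrist_torque": the same for the moment, N m; "opening": opening from 0.0 (shut) to 1.0 (fully open).
Only numpy, scipy, OpenCV 4.12 (cv2) and the standard library are available. Lean on these libraries where they do the work, as an engineer would, in place of code of your own. Each camera call takes 0.05 s, during which the arm holds its last target. There are 200 camera calls.

## Working session

There is one attempt and no reset: what is moved stays moved. The work goes in short steps, Python scripts to look and compute and a tool call to move; the robot and the scene stay as the last step left them, time stands still between calls to the robot, and variables do not carry over. Pictures are saved under pics/ and viewed, on a budget of 10 in all, crops included, one or two more only if the job needs it, and the job is handed in when it is done.

Besides the shell and the picture viewer there is one more tool, called after "Call:" as name(argument=value, ...) on one line, values as JSON. step_arm: Moves the arm, as the interface text tells. Its arguments: {"type":"object","properties":{"gripper":{"type":"array"},"linear":{"type":"array"},"delta_rot":{"type":"array"},"grip_force":{"type":"number"}},"required":["gripper","linear","delta_rot"]}

```bash
ls; mkdir -p pics
python3 - <<'E'
from plant import ctrl
import cv2,numpy as np
a=[]
for n in("scene","side"):
    c=ctrl.read_camera(n);a.append(c["frame"]);np.savez(f"{n}.npz",**c)
    print(n,c["fx"],c["cx"],c["cy"],c["k1"],np.round(c["view"],3).tolist())
    cv2.imwrite(f"pics/{n}0.png",c["frame"][:,:,::-1])
print(ctrl.hold_point_z,ctrl.get_state())
E
```

```text
pics
scene 456.35022197886366 274.14719934203725 199.91122124178344 -0.14098959699623195 [[0.566, 0.824, 0.006, -0.348], [0.594, -0.403, -0.696, -0.197], [-0.571, 0.398, -0.718, 1.278], [0.0, 0.0, 0.0, 1.0]]
side 459.3693743276121 283.68759656499253 204.42158741968424 -0.10195699779863553 [[-0.72, -0.694, 0.01, 0.406], [-0.441, 0.446, -0.779, 0.301], [0.536, -0.565, -0.627, 0.754], [0.0, 0.0, 0.0, 1.0]]
0.0187 {'time': 0.1, 'qpos': array([-1.28000906e+00,  2.87131185e-01,  1.57804325e+00,  2.68270627e-05,
        1.27860179e+00, -1.49997411e-01]), 'dq': array([ 0.00173033, -0.00207236, -0.00504618,  0.00039021, -0.00083013,
       -0.00119496]), 'joint_efforts': array([ 2.30030906e-05, -4.07293332e+01, -2.93697381e+01, -1.84290793e-04,
        3.39119186e-03,  3.48458094e-06]), 'eef_pos': array([ 0.28784892, -0.60988556,  0.23004257]), 'tcp_rot': array([ 8.44582903e-01, -5.35423690e-01, -8.15978788e-04, -7.25492119e-04]), 'contact_force': array([ 0.49739776, -0.486506  , -0.28881973]), 'wrist_torque': array([-0.00727869, -0.01910157, -0.01421704]), 'opening': 1.003064590158314}
```

View pics/scene0.png

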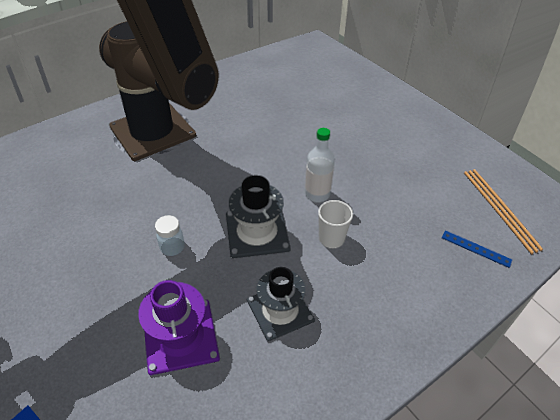

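View pics/side0.png

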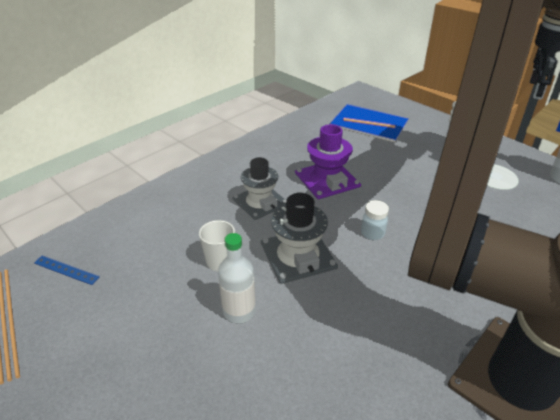

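Three mills are in the scene view: purple at (175,325), a small white one at (281,300) and a large white one at (257,215). The large white one, at about (299,235) in the side view, fits: it isn't purple and it's the larger of the two white ones. I'll confirm it in one enlarged crop and measure from that.

```bash
cat > h.py <<'E'
import numpy as np,cv2
from plant import ctrl
def dist(c): return np.array([[c["fx"],0,c["cx"]],[0,c["fy"],c["cy"]],[0,0,1.]]),np.array([c["k1"],0,0,0,0.])
def at_z(c,uv,z):
    K,d=dist(c);p=cv2.undistortPoints(np.array([[uv]],float),K,d)[0,0]
    R,t=c["view"][:3,:3],c["view"][:3,3];o=-R.T@t;r=R.T@np.r_[p,1];return o+r*(z-o[2])/r[2]
def proj(c,P):
    K,d=dist(c);V=c["view"];return cv2.projectPoints(np.array(P,float).reshape(-1,1,3),cv2.Rodrigues(V[:3,:3])[0],V[:3,3],K,d)[0][:,0]
def load(n): return {k:v for k,v in np.load(n).items()}
E
python3 - <<'E'
from h import *
s,d=load("scene.npz"),load("side.npz")
print(at_z(s,(256,184),.152),at_z(d,(300,202),.152))
a=cv2.resize(s["frame"][165:265,210:305],None,fx=4.2,fy=5.8*4.2/5.8,interpolation=3)
b=cv2.resize(d["frame"][185:285,255:345],None,fx=4.2,fy=4.2,interpolation=3)
print(a.shape)
cv2.imwrite("pics/crop1.png",np.hstack([a,b])[:,:,::-1])
E
```

```text
[0.48565472 0.04313279 0.152     ] [0.47517982 0.04881552 0.152     ]
(420, 399, 3)
```

View pics/crop1.png

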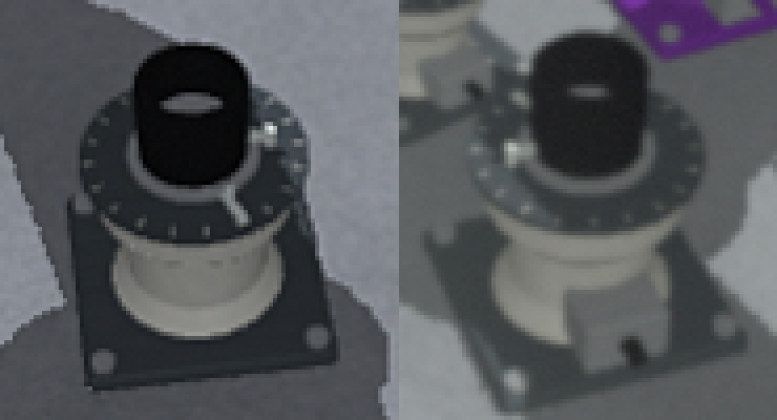

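The crop confirms the large white mill. The ring's pin is at scene px (273.8,196) and the pointer at (266.4,214.5). I'll fit the axis to the silhouette extents.

Run:
```python
from h import *
from scipy.optimize import least_squares
s,d=load("scene.npz"),load("side.npz")
t=np.linspace(0,2*np.pi,200)
def ext(c,xy):
    D=proj(c,np.c_[xy[0]+.057*np.cos(t),xy[1]+.057*np.sin(t),0*t+.101]);R=proj(c,np.c_[xy[0]+.0275*np.cos(t),xy[1]+.0275*np.sin(t),0*t+.152])
    return [D[:,0].min(),D[:,0].max(),D[:,1].max(),R[:,0].min(),R[:,0].max(),R[:,1].min()]
ms=[210+80/4.2,210+308/4.2,165+241/4.2,210+134/4.2,210+250/4.2,165+42/4.2]
md=[271.2,328.1,239.8,286.4,314.5,192.6]
for w in((1,0),(0,1),(1,1)):
    r=least_squares(lambda x:np.r_[w[0]*(np.array(ext(s,x))-ms),w[1]*(np.array(ext(d,x))-md)],[.48,.045]);print(r.x,np.round(r.fun,1))
c=r.x
for n,cc,p in(("ringpin",s,(273.8,196)),("pointertip",s,(266.4,214.5)),("pin_side",d,(255+115/4.2,185+150/4.2))):
    P=at_z(cc,p,.110 if "pin" in n else .104);v=P[:2]-c;print(n,P,np.hypot(*v),np.degrees(np.arctan2(v[1],v[0])))
print("others",at_z(s,(170,245),.03),at_z(s,(320,190),0),at_z(s,(334,240),0))
```

```text
[0.48556405 0.0424369 ] [-0.4  0.4  0.2 -0.  -0.  -0.3 -0.  -0.  -0.  -0.  -0.  -0. ]
[0.47720501 0.04525716] [-0.  -0.  -0.  -0.  -0.  -0.  -0.  -0.   0.4 -0.1  0.2 -0.5]
[0.48075317 0.04375369] [-1.  -0.4 -1.6 -0.7 -0.8 -1.8 -0.7 -0.9 -0.9 -0.9 -0.7 -1.6]
ringpin [0.49917637 0.07713571 0.11      ] 0.038128382825164425 61.106133099415885
pointertip [0.52901749 0.0386805  0.104     ] 0.048530218906745144 -6.000480051541624
pin_side [0.49454966 0.07715998 0.11      ] 0.036143093402980865 67.55983417424612
others [ 0.43113754 -0.1410712   0.03      ] [0.45635286 0.24429933 0.        ] [0.5972547  0.17195159 0.        ]
```

Axis is near (0.481,0.044). The pin is at about 64° and the pointer at about -6°. I'll work out the shift to a hover over the ring.

```bash
cat >> h.py <<'E'
from scipy.spatial.transform import Rotation as Rn
def go(target,yaw=None):
    s=ctrl.get_state();R=Rn.from_quat(s["tcp_rot"]);x=R.as_matrix()[:,0]
    print("lin",np.round(R.inv().apply(np.array(target)-s["eef_pos"]),4),"jawdir",np.degrees(np.arctan2(x[1],x[0])).round(1),"q",np.round(s["qpos"],3),"t",s["time"])
    if yaw is not None:
        D=R.inv()*Rn.from_matrix(np.array([[np.cos(yaw),np.sin(yaw),0],[np.sin(yaw),-np.cos(yaw),0],[0,0,-1]]).T);print("rotvec",np.degrees(D.as_rotvec()).round(2))
E
python3 - <<'E'
from h import *
go([.481,.044,.27],np.radians(38-0))
E
```

```text
lin [-0.5091 -0.4537 -0.0387] jawdir -64.7 q [-1.28   0.287  1.578  0.     1.279 -0.15 ] t 0.1
rotvec [-1.3000e-01  7.0000e-02 -1.0275e+02]
```

Call:
step_arm(gripper=[-1,-1,-1,-1,-1,-1,-1,-1,-1,-1,-1,-1,-1,-1,-1,-1], linear=[[-0.04,-0.035,-0.0387],[-0.08,-0.07,-0.0387],[-0.12,-0.107,-0.0387],[-0.16,-0.1425,-0.0387],[-0.2,-0.178,-0.0387],[-0.24,-0.214,-0.0387],[-0.28,-0.25,-0.0387],[-0.32,-0.285,-0.0387],[-0.36,-0.321,-0.0387],[-0.4,-0.356,-0.0387],[-0.44,-0.392,-0.0387],[-0.48,-0.428,-0.0387],[-0.509,-0.454,-0.0387],[-0.509,-0.454,-0.0387],[-0.509,-0.454,-0.0387],[-0.509,-0.454,-0.0387]], delta_rot=[[0,0,-8],[0,0,-16],[0,0,-24],[0,0,-32],[0,0,-40],[0,0,-48],[0,0,-56],[0,0,-64],[0,0,-72],[0,0,-80],[0,0,-88],[0,0,-96],[0,0,-103],[0,0,-103],[0,0,-103],[0,0,-103]])

```text
time: 2.1
eef_pos: [0.4812, 0.0426, 0.2699]
tcp_rot: [0.945, 0.327, -0.0, 0.0]
contact_force: [-0.2, -0.5, -0.1]
opening: 1.0
```

Run:
```python
from h import *
go([.481,.044,.27])
c=ctrl.read_camera("wrist");np.savez("w1.npz",**c);cv2.imwrite("pics/w1.png",c["frame"][:,:,::-1])
print(proj(c,[[.481,.044,.152],[.481,.044,.101]]))
```

```text
lin [ 0.0007 -0.0013 -0.0001] jawdir 38.1 q [-0.122 -0.178  1.991 -0.     1.329 -0.788] t 2.1
[[277.29286959 202.85818721]
 [277.20805238 188.85090236]]
```

View pics/w1.png

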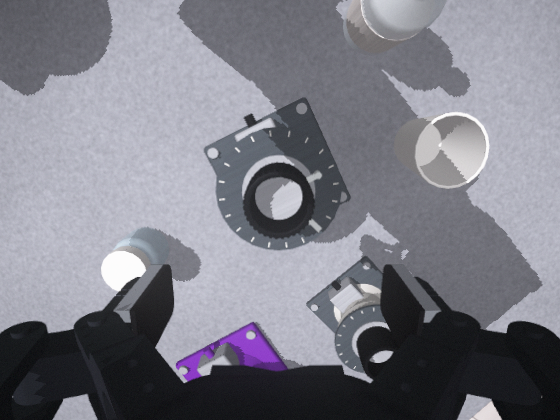

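The wrist view shows the ring top at about (278,200), against a prediction of (277,203). I'll refine this by segmenting the black ring.

Run:
```python
from h import *
c=load("w1.npz");g=c["frame"].max(2)
m=(g<38).astype(np.uint8);m[:140]=0;m[260:]=0;m[:,:200]=0;m[:,360:]=0
n,l,st,ce=cv2.connectedComponentsWithStats(m);i=1+st[1:,4].argmax();print(st[i],ce[i])
q,_=cv2.findContours((l==i).astype(np.uint8),0,1);q=max(q,key=cv2.contourArea);h=cv2.convexHull(q)
print(cv2.minEnclosingCircle(h),cv2.fitEllipse(h))
t=np.linspace(0,6.28,100)
for z in(.152,.116):
  P=proj(c,np.c_[.481+.0275*np.cos(t),.044+.0275*np.sin(t),0*t+z]);print(z,P.min(0),P.max(0))
for uv,z in(((278.5,200.5),.152),((278,187),.101)):print(at_z(c,uv,z))
```

```text
[293 167  13  13  38] [298.89473684 174.28947368]
((299.0, 173.0), 8.485381126403809) ((297.6480712890625, 173.445068359375), (4.570906639099121, 21.28129005432129), 132.30397033691406)
0.152 [241.29773539 167.02152132] [313.2978764  236.81326693]
0.116 [245.34864429 160.62418085] [309.11742535 222.9155514 ]
[0.48057708 0.04602669 0.152     ]
[0.48050807 0.04578188 0.101     ]
```

Run:
```python
from h import *
c=load("w1.npz");g=c["frame"].max(2)
print(g[200,236:320:2],g[155:245:2,278])
for T in(45,52,60):
  m=(g<T).astype(np.uint8);m[:150]=0;m[245:]=0;m[:,:230]=0;m[:,330:]=0
  n,l,st,ce=cv2.connectedComponentsWithStats(m);i=1+st[1:,4].argmax();print(T,st[i])
```

```text
[116 117 116 108  50  56  53  45  41  42 125 135 139 136 134 133 133 132
 170 207 208 209 209 210 211 208 212 213 215 216 218 219 213  99  42  42
  40  41  41  52  73  74] [176 212 212 205  40  39  38  37  38  48  45 106 137 134 132 136 134 172
 212 213 211 209 208 209 210 210 216 217 211 215 210 207 159  42  41  44
  44  46  46  55  55  58 117 117 116]
45 [252 163  62  62 798]
52 [ 248  163   67   70 1769]
60 [ 244  163   71   75 2372]
```

Run:
```python
from h import *
c=load("w1.npz")
p=at_z(c,(279.2,204.5),.152);print(p)
go([p[0],p[1],.122])
a=[]
for uv,z in(((316,176),.110),((318,228),.104)):
  v=at_z(c,uv,z)[:2]-p[:2];print(np.hypot(*v),np.degrees(np.arctan2(v[1],v[0])))
```

```text
[0.48294731 0.04388216 0.152     ]
lin [ 0.0022 -0.      0.1479] jawdir 38.1 q [-0.122 -0.178  1.99  -0.     1.329 -0.788] t 2.15
0.03542508778450519 62.57486379910379
0.05032920119284747 -5.831759076324757
```

Call:
step_arm(gripper=[-1,-1,-1,-1,-1,-1], linear=[[0.0015,-0.0005,0.04],[0.0015,-0.0005,0.08],[0.0015,-0.0005,0.12],[0.0015,-0.0005,0.148],[0.0015,-0.0005,0.148],[0.0015,-0.0005,0.148]], delta_rot=[[0,0,0],[0,0,0],[0,0,0],[0,0,0],[0,0,0],[0,0,0]])

```text
time: 2.9
eef_pos: [0.4833, 0.0443, 0.1234]
tcp_rot: [0.945, 0.327, 0.001, 0.0]
contact_force: [-0.1, -0.2, 0.7]
opening: 1.001
```

Call:
step_arm(gripper=[1,1,1,1,1,1,1,1,1,1], linear=[[0,0,0],[0,0,0],[0,0,0],[0,0,0],[0,0,0],[0,0,0],[0,0,0],[0,0,0],[0,0,0],[0,0,0]], delta_rot=[[0,0,0],[0,0,0],[0,0,0],[0,0,0],[0,0,0],[0,0,0],[0,0,0],[0,0,0],[0,0,0],[0,0,0]], grip_force=35)

```text
time: 4.15
eef_pos: [0.4823, 0.044, 0.1239]
tcp_rot: [0.945, 0.328, -0.001, 0.001]
contact_force: [-5.6, -3.5, 7.3]
opening: 0.634
```

```bash
cat > st.py <<'E'
from h import *
s=ctrl.get_state();x=Rn.from_quat(s["tcp_rot"]).as_matrix()[:,0]
print("t",s["time"],"yaw",np.degrees(np.arctan2(x[1],x[0])).round(2),"pos",s["eef_pos"].round(4),"F",s["contact_force"].round(2),"M",s["wrist_torque"].round(3),"j6",s["qpos"][5].round(3),"tau6",s["joint_efforts"][5].round(3),"op",round(s["opening"],3))
E
python3 st.py
python3 - <<'E'
from h import *
c=ctrl.read_camera("scene");a=cv2.resize(c["frame"][130:270,180:335],None,fx=3.5,fy=3.5,interpolation=3)
cv2.imwrite("pics/g1.png",a[:,:,::-1])
E
```

```text
t 4.15 yaw 38.29 pos [0.4823 0.044  0.1239] F [-5.62 -3.48  7.28] M [-0.399  0.599 -0.079] j6 -0.785 tau6 -0.031 op 0.634
```

View pics/g1.png

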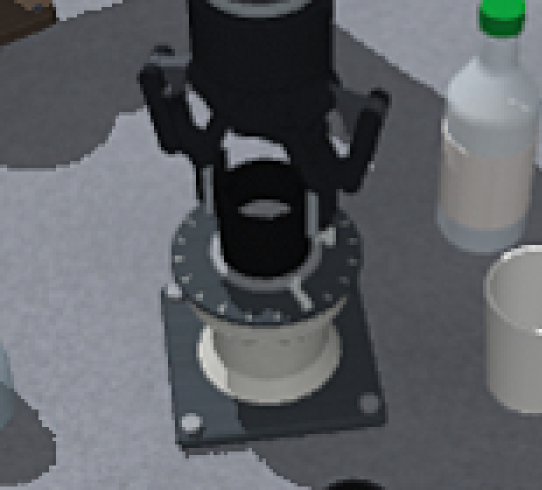

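The grip is good: the opening is about 54 mm and the tips are clear of the pins. A 6.6 N side load gets a -0.8 mm trim along the jaws. Next I turn clockwise to just past the third click.

Call:
step_arm(gripper=[1,1,1,1,1,1,1,1,1,1,1,1,1,1,1,1,1], linear=[[-0.0008,0,0],[-0.0008,0,0],[-0.0008,0,0],[-0.0008,0,0],[-0.0008,0,0],[-0.0008,0,0],[-0.0008,0,0],[-0.0008,0,0],[-0.0008,0,0],[-0.0008,0,0],[-0.0008,0,0],[-0.0008,0,0],[-0.0008,0,0],[-0.0008,0,0],[-0.0008,0,0],[-0.0008,0,0],[-0.0008,0,0]], delta_rot=[[0,0,0],[0,0,5],[0,0,10],[0,0,15],[0,0,20],[0,0,25],[0,0,30],[0,0,35],[0,0,40],[0,0,45],[0,0,50],[0,0,52],[0,0,54],[0,0,56],[0,0,57],[0,0,57],[0,0,57]])

```text
time: 6.32
eef_pos: [0.4833, 0.0441, 0.1239]
tcp_rot: [0.987, -0.163, 0.002, 0.0]
contact_force: [1.6, -0.9, 5.9]
opening: 0.634
```

```bash
python3 st.py
python3 - <<'E'
from h import *
c=ctrl.read_camera("scene");a=cv2.resize(c["frame"][165:265,200:315],None,fx=5,fy=5,interpolation=3)
cv2.imwrite("pics/g2.png",a[:,:,::-1])
E
```

```text
t 6.325 yaw -18.72 pos [0.4833 0.0441 0.1239] F [ 1.57 -0.87  5.91] M [-0.185 -0.003 -0.047] j6 0.209 tau6 0.001 op 0.634
```

View pics/g2.png

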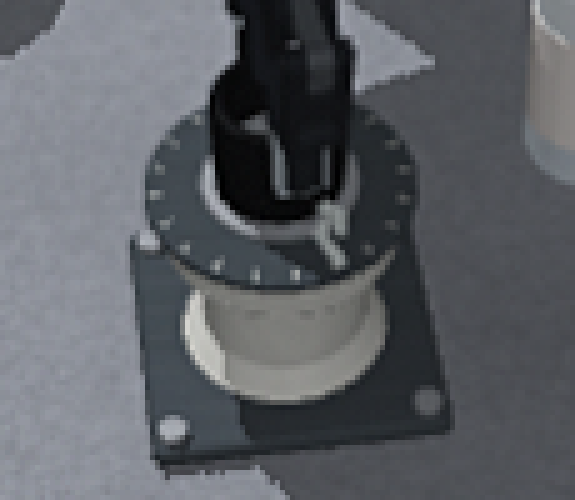

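The ring turned with the gripper and the pins are nearly touching at about (330,215) in the crop. Torque is low, so the burrs haven't met at the third click. Next stop is just past the fourth.

Call:
step_arm(gripper=[1,1,1,1,1,1,1,1,1,1], linear=[[0,0,0],[0,0,0],[0,0,0],[0,0,0],[0,0,0],[0,0,0],[0,0,0],[0,0,0],[0,0,0],[0,0,0]], delta_rot=[[0,0,4],[0,0,8],[0,0,12],[0,0,14],[0,0,15],[0,0,16],[0,0,17],[0,0,18],[0,0,18],[0,0,18]])

```text
time: 7.62
eef_pos: [0.4836, 0.0439, 0.1239]
tcp_rot: [0.949, -0.315, 0.003, -0.0]
contact_force: [1.7, -2.1, 6.0]
opening: 0.63
```

```bash
python3 st.py
```

```text
t 7.625 yaw -36.71 pos [0.4836 0.0439 0.1239] F [ 1.68 -2.14  6.05] M [-0.232 -0.092  0.053] j6 0.523 tau6 0.008 op 0.63
```

Torque has risen by about 0.1 N m, which is ambiguous. I'll advance 1° to test the slope.

Call:
step_arm(gripper=[1,1,1], linear=[[0,0,0],[0,0,0],[0,0,0]], delta_rot=[[0,0,1],[0,0,1],[0,0,1]])

```text
time: 8.0
eef_pos: [0.4836, 0.0439, 0.1239]
tcp_rot: [0.946, -0.323, 0.003, -0.0]
contact_force: [2.1, -1.1, 5.0]
opening: 0.634
```

```bash
python3 st.py
```

```text
t 8.0 yaw -37.7 pos [0.4836 0.0439 0.1239] F [ 2.14 -1.14  4.97] M [-0.27  -0.137  0.016] j6 0.54 tau6 0.036 op 0.634
```

No steep rise, so the burrs aren't at the fourth click. On to just past the fifth.

Call:
step_arm(gripper=[1,1,1,1,1,1,1,1,1,1], linear=[[0,0,0],[0,0,0],[0,0,0],[0,0,0],[0,0,0],[0,0,0],[0,0,0],[0,0,0],[0,0,0],[0,0,0]], delta_rot=[[0,0,4],[0,0,8],[0,0,11],[0,0,13],[0,0,14],[0,0,15],[0,0,16],[0,0,16.5],[0,0,17],[0,0,17]])

```text
time: 9.25
eef_pos: [0.4839, 0.0436, 0.1239]
tcp_rot: [0.888, -0.46, 0.003, -0.001]
contact_force: [3.3, -2.9, 5.8]
opening: 0.632
```

```bash
python3 st.py
```

```text
t 9.25 yaw -54.71 pos [0.4839 0.0436 0.1239] F [ 3.29 -2.9   5.83] M [-0.467 -0.371  0.024] j6 0.837 tau6 0.021 op 0.632
```

Call:
step_arm(gripper=[1,1,1], linear=[[0,0,0],[0,0,0],[0,0,0]], delta_rot=[[0,0,1],[0,0,1],[0,0,1]])

```text
time: 9.62
eef_pos: [0.4839, 0.0436, 0.1239]
tcp_rot: [0.884, -0.467, 0.003, -0.0]
contact_force: [3.1, -3.4, 5.8]
opening: 0.632
```

```bash
python3 st.py
```

```text
t 9.625 yaw -55.69 pos [0.4839 0.0436 0.1239] F [ 3.12 -3.43  5.76] M [-0.411 -0.386  0.061] j6 0.854 tau6 0.1 op 0.632
```

Call:
step_arm(gripper=[1,1,1], linear=[[0,0,0],[0,0,0],[0,0,0]], delta_rot=[[0,0,1],[0,0,1],[0,0,1]])

```text
time: 10.0
eef_pos: [0.4839, 0.0436, 0.1239]
tcp_rot: [0.88, -0.474, 0.003, -0.0]
contact_force: [3.0, -3.0, 5.4]
opening: 0.634
```

```bash
python3 st.py
```

```text
t 10.0 yaw -56.62 pos [0.4839 0.0436 0.1239] F [ 2.96 -2.97  5.36] M [-0.441 -0.405  0.304] j6 0.871 tau6 0.31 op 0.634
```

M_z jumped 0.24 N m in 1° (13 N m/rad expected), so the burrs have met. I'll press 0.7° more for a firm margin and hold.

Call:
step_arm(gripper=[1,1,1,1,1], linear=[[0,0,0],[0,0,0],[0,0,0],[0,0,0],[0,0,0]], delta_rot=[[0,0,0.4],[0,0,0.7],[0,0,0.7],[0,0,0.7],[0,0,0.7]])

```text
time: 10.62
eef_pos: [0.484, 0.0437, 0.1239]
tcp_rot: [0.878, -0.479, 0.003, -0.0]
contact_force: [3.3, -2.9, 4.9]
opening: 0.635
```

```bash
python3 st.py
```

```text
t 10.625 yaw -57.27 pos [0.484  0.0437 0.1239] F [ 3.26 -2.87  4.88] M [-0.335 -0.359  0.463] j6 0.882 tau6 0.477 op 0.635
```

It's held at about 0.45 N m (12 N). Backing off three clicks (54° plus about 3° for the press and rest offset), then settling before release.

Call:
step_arm(gripper=[1,1,1,1,1,1,1,1,1,1,1,1,1,1,1,1], linear=[[0,0,0],[0,0,0],[0,0,0],[0,0,0],[0,0,0],[0,0,0],[0,0,0],[0,0,0],[0,0,0],[0,0,0],[0,0,0],[0,0,0],[0,0,0],[0,0,0],[0,0,0],[0,0,0]], delta_rot=[[0,0,-4],[0,0,-8],[0,0,-12],[0,0,-17],[0,0,-22],[0,0,-27],[0,0,-32],[0,0,-37],[0,0,-42],[0,0,-47],[0,0,-51],[0,0,-54],[0,0,-56],[0,0,-57.5],[0,0,-57.5],[0,0,-57.5]])

```text
time: 12.62
eef_pos: [0.4829, 0.0442, 0.1238]
tcp_rot: [1.0, 0.001, 0.001, 0.0]
contact_force: [-0.8, -1.5, 8.0]
opening: 0.63
```

```bash
python3 st.py
python3 - <<'E'
from h import *
c=ctrl.read_camera("scene");np.savez("s3.npz",**c);a=cv2.resize(c["frame"][165:265,200:315],None,fx=5,fy=5,interpolation=3)
cv2.imwrite("pics/g3.png",a[:,:,::-1])
E
```

```text
t 12.625 yaw 0.09 pos [0.4829 0.0442 0.1238] F [-0.82 -1.53  7.97] M [-0.276  0.07   0.023] j6 -0.12 tau6 0.014 op 0.63
```

View pics/g3.png

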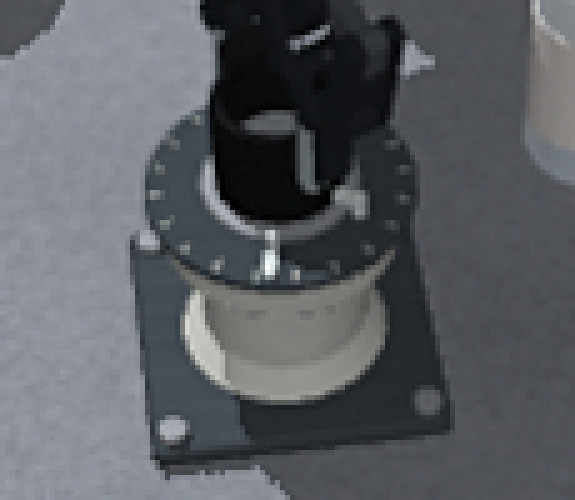

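The ring pin is at crop (355,200), well clear of the pointer at (270,255), and torque is near zero, so the ring is at a rest. Release and lift straight up.

Call:
step_arm(gripper=[0,-0.5,-1,-1,-1,-1,-1,-1,-1,-1,-1,-1,-1], linear=[[0,0,0],[0,0,0],[0,0,0],[0,0,0],[0,0,0],[0,0,0],[0,0,-0.02],[0,0,-0.06],[0,0,-0.1],[0,0,-0.14],[0,0,-0.148],[0,0,-0.148],[0,0,-0.148]], delta_rot=[[0,0,0],[0,0,0],[0,0,0],[0,0,0],[0,0,0],[0,0,0],[0,0,0],[0,0,0],[0,0,0],[0,0,0],[0,0,0],[0,0,0],[0,0,0]])

```text
time: 14.3
eef_pos: [0.4807, 0.0445, 0.2678]
tcp_rot: [1.0, 0.0, -0.002, -0.0]
contact_force: [-0.9, -0.4, -0.6]
opening: 0.996
```

```bash
python3 st.py
python3 - <<'E'
from h import *
c=ctrl.read_camera("wrist");np.savez("w4.npz",**c)
p=proj(c,[[.4825,.044,.105]])[0].astype(int);print(p)
x,y=p-[70,60];x=max(x,0);y=max(y,0);print("org",x,y)
cv2.imwrite("pics/w4.png",cv2.resize(c["frame"][y:y+120,x:x+140],None,fx=5,fy=5,interpolation=3)[:,:,::-1])
E
```

```text
t 14.3 yaw 0.06 pos [0.4807 0.0445 0.2678] F [-0.95 -0.38 -0.62] M [-0.024 -0.058 -0.01 ] j6 -0.119 tau6 0.0 op 0.996
[279 192]
org 209 132
```

View pics/w4.png

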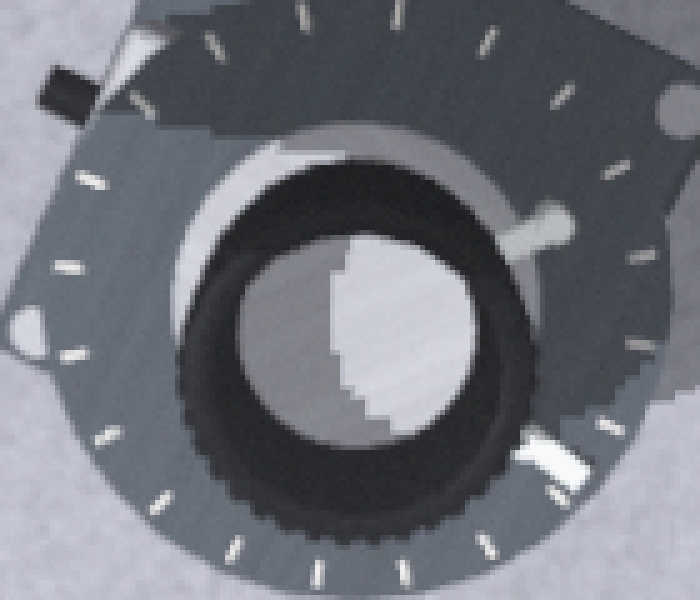

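Ring pin head is at crop (556,224) and the pointer's outer end at about (572,474). The midpoints of opposite ticks put the dial centre at (356,293). Now the angles.

Run:
```python
from h import *
c=load("w4.npz");f=lambda u,v,z:at_z(c,(209+(u+.5)/5-.5,132+(v+.5)/5-.5),z)
o=f(356,293,.101)[:2];print(o);A=[]
for u,v,z in((556,224,.113),(572,474,.103),(557,463,.103)):
    w=f(u,v,z)[:2]-o;A.append(np.degrees(np.arctan2(w[1],w[0])));print(np.hypot(*w),A[-1])
for b in A[1:]: print(A[0]-b,76*np.sin(np.radians(A[0]-b)/2))
```

```text
[0.48299748 0.04520056]
0.03714496127816676 23.394361056773267
0.051990346979005814 -40.052287285937
0.04845943754541718 -40.29210128396589
63.44664834271026 39.96216486574932
63.686462340739155 40.097365296221014
```

The pin radius measures 37 mm (38 expected) and the pin separation 40.0 mm (40 expected for three clicks). Handing in.

```bash
python3 -c "
from plant import ctrl
print(ctrl.sign_off())"
```

```text
the job is handed in; nothing more can be done
None
```

The mill's grind is set. I turned the ring of the larger white mill clockwise until the burrs met, about 95° from the start. I held it there at about 0.45 N m (roughly 12 N between the pins), backed it off three clicks, let go and lifted clear.

**Last checks:**
- **Pin spacing:** the wrist picture puts the ring's pin and the pointer 63.4° to 63.7° apart, or 40.0 mm between pin centres. Three clicks should give about 40 mm.
- **Scale check:** the ring's pin measured 37 mm from the axis, against 38 mm given.
- **Gripper:** it is open, about 0.27 m above the bench, with contact force near zero. The arm's clock read 14.3 s at the last check, and the gripper never went near the cup, jar or bottle.

**Disagreements:**
- The scene and side cameras differed by about 8 mm on the mill's position. I used the wrist view and a small side-load correction after gripping.
- By the gripper's angle, the burrs met about 4° past a click rest rather than under 2°. I put this down to slack in the grip; the final pin spacing does not depend on it.

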